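# Set the collar on the shaft flat for the set screw

### The arm

A 6-joint arm with a two-finger parallel gripper is mounted at the origin on the work surface. World frame = base frame: x ahead of the robot, y to its left, z up, the work surface at z = 0. Lengths are in m, angles in degrees, forces in N, time in s.
With the tool pointing down it reaches from about 0.3 to 0.875 m from the base axis. Payload 4.2 kg.
Tool frame: the origin (TCP) lies at the very end of the fingers, on their centre line; the grasp point (between the pads) lies 19 mm behind it; x points along the fingers, z is the direction in which the jaws open and shut, and the axes are right-handed (so a half turn about x gives the same grasp; the last joint's range is limited). The gripper opens to 85 mm and grips with 20 to 120 N. Pads are 22 mm wide; open, the fingers measure 114 mm over their backs; the gripper's body (76 mm by 85 mm) begins 54 mm behind the grasp point. The pads swing forward as they close: fully open they stand 13 mm farther back than shut.
Start: joints at [-69.614, 18.312, 89.639, -0, 72.044, -1.146], TCP at [0.211, -0.535, 0.231] pointing down, gripper open.
Joint ranges: [-177.97, 177.97], [-48.28, 115.42], [12.27, 149.76], [-77.06, 257.06], [2.81, 150.46], [-146.56, 146.56]. Speed limits (degrees/s): [147.25, 147.25, 180, 180, 180, 180].

### API

Orientations are given as [roll, pitch, yaw] about the fixed x, y, z axes, in that order (R = Rz(yaw) Ry(pitch) Rx(roll)).
In Python, from bench import telemetry, vision, hand_in gives the robot as it stands.
- The arm moves only by the tool send_rows, never from a script. Its argument "deltas" is one flat list of numbers, 4 for each row, row after row: the shift along the tool's x, y, z in m, then the turn about the tool's x in rad. In form: [x, y, z, twist, x, y, z, twist, ...]. A call has 1 to 12 rows; each row shifts and turns the commanded pose from where the row before left it, along the tool's axes as they then stand; what a row does not reach is not made up. A row lasts 1/12 s, in which the tool goes at most 41.7 mm and 7.16 degrees, less where a joint would pass 70% of its speed; a pose out of reach is approached as far as the arm can. A call with a gripper value outside its range is refused whole. "gripper" is the opening in per cent of the stroke, from 0 (shut) to 100 (fully open), set as the call begins (left out, the last holds). The fingers move at their own pace and stop on an object; "grip_force" is the grip in N (left out, the last holds). Time passes only in rows, so rows that do not move let the fingers close. It gives the time, the measured TCP pose, the force and the opening at its end, in the units of the state.
- telemetry.read_state(): the state, without advancing time (a new reading comes with each control period).
- vision.camera(name): name is "side" or "top" or "wrist"; returns a dict with "pixels" (400x640x3 uint8, red, green, blue), "mtx" (3x3 intrinsics, pixels), "R" (3x3) and "t" (3): a world point X has camera coordinates R X + t; the wrist camera has in their place "mount" (4x4, takes a point from camera to tool coordinates, whose origin is the TCP and whose axes are the tool frame's). Camera axes: x right, y down, z forward; pixel columns grow to the right and rows downward; lengths in m; the calibration is good to about 2 mm. A picture is of the moment at which its call begins: read the wrist's pose just before it. There is no depth.
- hand_in(): hands the job in, once; it reports no verdict.
The state is a dict: "t": time; "qpos": joint angles; "qvel": joint speeds; "joint_efforts": joint torques, N m; "eef_pos": TCP position; "tool_rot": TCP orientation; "ft_force": force on the tool from outside, world axes, zero at the start; "moment": the same for the moment, N m; "opening": finger opening in m.
Only numpy, scipy, OpenCV 4.12 (cv2) and the standard library are available. Lean on these libraries where they do the work, as an engineer would, in place of code of your own. Each camera call takes 0.05 s, during which the arm holds its last target. There are 200 camera calls.

### The job

Take the cover off the drive shaft by its eye handle and hang it by that eye on the hook of the stand. Then grip the shaft with one finger on its flat, turn it until the flat squarely faces the key rest, and let go. Last, grip the loose collar at the foot of the shaft, raise it to the middle of the flat with its screw pointing squarely at the key rest, and finish while holding it there; leave the other things where they are.

Things in the scene. Friction and masses are not known exactly. Their poses are not given: they have to be found in the camera images.
- unit: Belt drive, fixed to the bench. Blue housing with a grey top plate 164 x 114 mm, upper face 50 mm above the bench; a dark motor cylinder sticks out 70 mm on its -x side. Origin: on the bench straight below the shaft's axis; x points from the shaft to the key rest, z up. The upright shaft stands mid-plate in a flange 48 mm across, 3 mm high.
- key_rest (a point): Top centre of the key rest: a low notched aluminium block (16 x 26 mm, 12 mm high) on the top plate, centred 68 mm from the shaft's axis on the unit's +x side, 62 mm above the bench.
- shaft_turn (a joint): Angle of the steel shaft about unit z (counter-clockwise from above positive), rad; 0: its flat faces the key rest. Range -3.1 to 3.1, starts 0.6 to 2.2, friction 0.06 N m, stays where left. Shaft 20 mm thick; its upper 36 mm (79 to 115 mm above the bench) has one flat 16 mm wide: 16 mm from flat to round back, 20 mm across elsewhere.
- shaft_top (a point): Centre of the shaft's upper end, on its axis, 115 mm above the bench. Turns with the shaft: its x axis points out of the flat.
- shaft_flat: The flat itself. Origin at the middle of its face, 6 mm from the shaft's axis and 97 mm above the bench; its x axis points straight out of the flat, z up. Turns with the shaft. Same plain steel as the shaft.
- collar: Loose dark steel collar round the shaft, 40 mm across, 20 mm high, 0.16 kg. Origin: its centre, on the shaft's axis; x points out through its screw, whose 9 mm head sticks out 6.5 mm from the rim; z up. It rests on the flange with its centre 63 mm above the bench, slides and turns freely without turning the shaft, and falls when let go.
- collar_lift (a joint): Height of the collar above its rest, m: 0 as it lies on the flange, 0.034 when its centre is level with the middle of the flat, 0.052 at the top stop.
- collar_turn (a joint): Turning angle of the collar about the unit's z (counter-clockwise from above is positive), rad; 0 when its screw points to the key rest (unit's +x). Starts between -1.2 and 1.2.
- cover: Loose aluminium cover: an upside-down cup 66 mm across, 75 mm high, about 0.17 kg, standing on the top plate over shaft and collar. On top an upright eye handle 8 mm thick (along x), 50 mm wide (along y): two 8 mm legs 34 mm apart and a cross band 106 to 128 mm above the rim; open eye 34 mm wide, 31 mm high. Origin: centre of the open rim underneath; z up.
- cover_grip (a point): Centre of the solid cross band of the cover's eye handle (band 8 mm thick along x, 50 mm along y, 22 mm high), 117 mm above the cover's rim; same axes as the cover.
- cover_eye (a point): Upper edge of the eye (underside of the band), middle of its width, 106 mm above the cover's rim.
- hook: Hook stand, fixed to the bench. Dark steel foot 90 x 120 x 10 mm, steel post 16 mm thick, 197 mm high; from the post at 190 mm a level rod 8 mm thick runs 100 mm along the stand's -x and ends in an upturned tip, its top 202 mm above the bench, 109 mm from the post's axis. Origin: on the bench below the post's axis; z up.
- hook_seat (a point): Point on the upper side of the hook's rod, 194 mm above the bench, 58 mm from the post's axis: where the cover's eye should hang.
- spare_pulley: Bystander: loose aluminium pulley 48 mm across, 21 mm high, lying flat. Leave alone. Origin under its centre.
- screwdriver: Bystander: screwdriver 160 mm long lying on the bench. Leave alone.
- reagent: Bystander: white bottle 60 mm across, 130 mm high. Leave alone. Origin under its centre.
- beaker: Bystander: glass beaker 70 mm across, 85 mm high. Leave alone. Origin under its centre.
- parts_tray: Bystander: open steel tray 140 x 100 x 30 mm. Leave alone. Origin under its centre.
- bearing: Bystander: steel bearing 42 mm across, 12 mm high, lying flat. Leave alone. Origin under its centre.

How it is judged (in metres and radians):
On the way, in this order (a step that is already met when the one before it is completed fails the run):
1. the cover hangs by its eye on the hook and is let go (distance between cover_eye and hook_seat below 0.045 m and contact force between cover and hook above 0.4 N and contact force between cover and the fingers below 0.1 N), for 0.2 s.
2. the fingers grip the shaft with one of them on its flat, and the flat faces the key rest (value of joint shaft_turn between -0.2 and 0.2 rad and contact force between shaft_flat and the fingers above 2 N), for 0.2 s.
At the end, for the whole second after the job is handed in: Cover hangs by its eye on the hook (eye within 45 mm of the seat), untouched; flat faces the key rest within 0.2 rad; collar held still in the fingers, centre within 7 mm of the flat's middle height, screw within 0.25 rad of the flat and the key rest (all of step 1 and value of joint shaft_turn between -0.2 and 0.2 rad and linear speed of cover below 0.15 m/s and contact force between collar and the fingers above 2 N and value of joint collar_lift between 0.027 and 0.041 m and value of joint collar_turn between -0.25 and 0.25 rad and angle between the x axis of collar and the x axis of shaft_flat, either way round below 0.25 rad and linear speed of collar below 0.02 m/s); the arm keeps its last pose, push and grip.
It fails at once if a bystander was moved by more than 30 mm (distance of any of spare_pulley, screwdriver, reagent, beaker, parts_tray, bearing from where it was at the start of the episode above 0.03 m).
It also fails if it takes over 72 s, if anything falls off the work surface, if the arm or the gripper's body presses on something with over 40 N, if the wrist force passes 120 N, or if a joint passes its speed limit or range.

## Working session

There is one attempt and no reset: what is moved stays moved. The work goes in short steps, Python scripts to look and compute and a tool call to move; the robot and the scene stay as the last step left them, time stands still between calls to the robot, and variables do not carry over. Pictures are saved under pics/ and viewed, about 8 in all and at most 12, crops included, and the job is handed in when it is done.

Besides the shell and the picture viewer there is one more tool, called after "Call:" by a JSON object that holds its "name" and its "arguments". send_rows: Moves the arm, as the interface text tells. Its arguments: {"type":"object","properties":{"deltas":{"type":"array"},"gripper":{"type":"number"},"grip_force":{"type":"number"}},"required":["deltas"]}

```bash
ls; mkdir -p pics; cat > h.py <<'E'
import numpy as np, cv2
from scipy.spatial.transform import Rotation as Ro
from bench import telemetry, vision
def cam(name):
    s=telemetry.read_state(); c=vision.camera(name); K=np.array(c["mtx"])
    if name=="wrist":
        T=np.eye(4); T[:3,:3]=Ro.from_euler("xyz",s["tool_rot"],degrees=True).as_matrix(); T[:3,3]=s["eef_pos"]
        W=T@np.array(c["mount"]); R=W[:3,:3].T; t=-R@W[:3,3]
    else: R=np.array(c["R"]); t=np.array(c["t"])
    return dict(img=np.array(c["pixels"])[:,:,::-1].copy(),K=K,R=R,t=t)
def ray(c,u,v,z):
    d=c["R"].T@np.linalg.solve(c["K"],[u,v,1.]); o=-c["R"].T@c["t"]
    return o+d*(z-o[2])/d[2]
def proj(c,X):
    p=c["K"]@(c["R"]@np.array(X,float)+c["t"]); return p[:2]/p[2]
def tri(c1,p1,c2,p2):
    P=[c["K"]@np.c_[c["R"],c["t"]] for c in(c1,c2)]
    X=cv2.triangulatePoints(P[0],P[1],np.array(p1,float),np.array(p2,float)); return (X[:3]/X[3]).ravel()
def save(c,n): cv2.imwrite("pics/"+n,c["img"])
E
python3 - <<'E'
from h import *
import pickle
print(telemetry.read_state())
for n in("side","top"):
    c=cam(n); save(c,n+"1.png"); pickle.dump(c,open(n+"1.pkl","wb")); print(n,c["K"].tolist(),(-c["R"].T@c["t"]).round(3),c["R"].round(3).tolist())
a=cv2.imread("pics/top1.png");
E
```

```text
pics
{'t': 0.0, 'qpos': array([-6.96155678e+01,  1.83499225e+01,  8.97053595e+01, -1.36501804e-03,
        7.20465013e+01, -1.14659322e+00]), 'qvel': array([-0.00578378,  0.07916023,  0.120869  ,  0.02192933, -0.07041932,
        0.07077836]), 'joint_efforts': array([ 3.01347012e-03, -4.15519917e+01, -2.34160531e+01,  5.11258113e-04,
        8.27860145e-03,  9.15260699e-06]), 'eef_pos': array([ 0.21084673, -0.53442648,  0.2305066 ]), 'tool_rot': array([179.58392564,  89.89820849, 111.11537293]), 'ft_force': array([-0.23941694,  0.18982406,  0.21400409]), 'moment': array([-0.00409471,  0.02903536,  0.00645541]), 'opening': 0.08534947460827139}
side [[410.5416202941348, 0.0, 316.28685903322844], [0.0, 410.5416202941348, 194.18479934206727], [0.0, 0.0, 1.0]] [ 0.174 -0.795  0.967] [[0.899, -0.437, -0.022], [-0.317, -0.614, -0.723], [0.302, 0.657, -0.691]]
top [[371.4151270967898, 0.0, 321.3871362276062], [0.0, 371.4151270967898, 202.64280321573904], [0.0, 0.0, 1.0]] [ 0.327 -0.009  1.438] [[0.008, -1.0, -0.009], [-0.986, -0.007, -0.165], [0.165, 0.01, -0.986]]
```

View pics/top1.png

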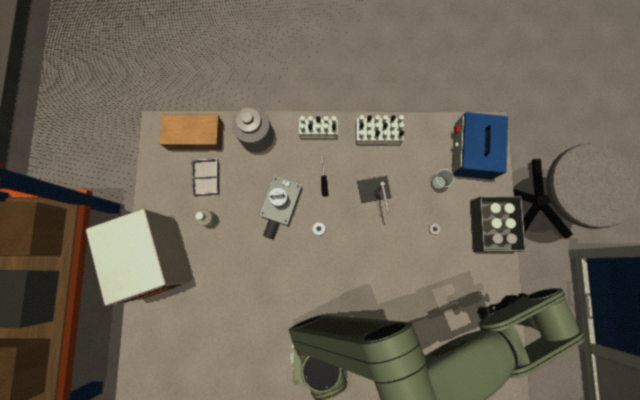

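View pics/side1.png

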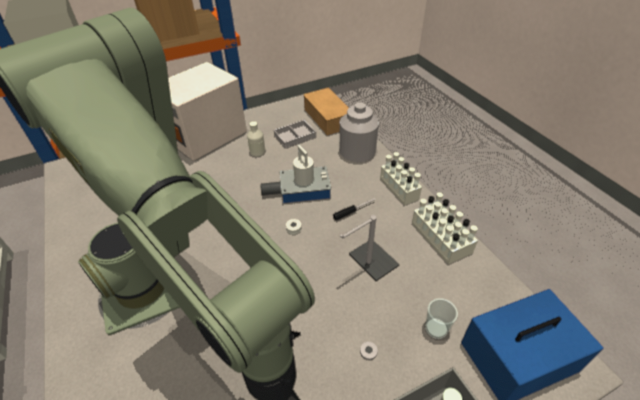

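Top: cover about (278,197), motor (271,229), key rest about (287,182), hook stand foot (374,189). Side: cover (303,170), hook post top (373,218), rod tip (342,236). I'll zoom in on both in one composite.

```bash
python3 - <<'E'
import cv2,numpy as np
t=cv2.imread("pics/top1.png");s=cv2.imread("pics/side1.png")
f=lambda im,x,y,w,h:cv2.resize(im[y:y+h,x:x+w],(400,300),interpolation=cv2.INTER_CUBIC)
o=np.vstack([np.hstack([f(t,240,167,88,66),f(t,340,167,88,66)]),np.hstack([f(s,255,140,88,66),f(s,320,210,88,66)])])
cv2.imwrite("pics/z1.png",o)
E
```

```text
(no output)
```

View pics/z1.png

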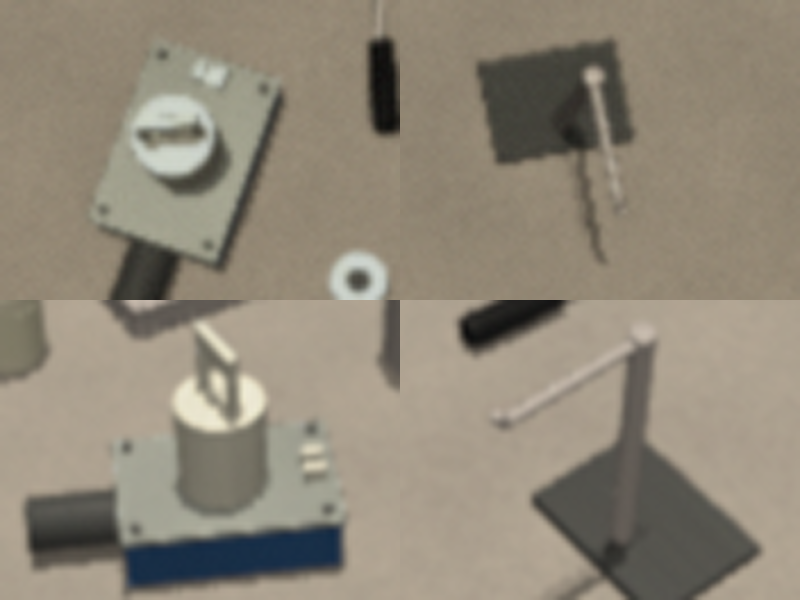

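```bash
python3 - <<'E'
from h import *
import pickle
t=pickle.load(open("top1.pkl","rb"));s=pickle.load(open("side1.pkl","rb"))
k=640/140.8
T1=lambda u,v:(240+u/k,167+v/k); T2=lambda u,v:(340+(u-400)/k,167+v/k)
S1=lambda u,v:(255+u/k,140+(v-300)/k); S2=lambda u,v:(320+(u-400)/k,210+(v-300)/k)
h=[ray(t,*T1(*p),.05) for p in((162,54),(264,89),(102,210),(208,245))]
h2=[ray(s,*S1(*p),.05) for p in((311,428),(329,509),(127,447),(136,534))]
print(np.round(h,3),np.round(h2,3)); print("unit",np.mean(h,0),np.mean(h2,0))
for n,H in(("t",h),("s",h2)):
    d=np.mean(H[:2],0)-np.mean(H[2:],0); print(n,np.degrees(np.arctan2(d[1],d[0])),np.linalg.norm(d),np.linalg.norm(H[0]-H[1]))
print("key",ray(t,*T1(210,73),.062),ray(s,*S1(314,460),.062))
print("cover tri", tri(t,T1(172,128),s,S1(219,347)))
a=[ray(s,*S1(*p),.178) for p in((200,326),(238,366))];d=a[0]-a[1];print("hand",a,np.mean(a,0),np.degrees(np.arctan2(d[1],d[0])),np.linalg.norm(d))
a=[ray(t,*T1(*p),.178) for p in((137,133),(207,124))];d=a[0]-a[1];print("handt",a,np.mean(a,0),np.degrees(np.arctan2(d[1],d[0])),np.linalg.norm(d))
for n,a in(("t",[ray(t,*T2(594,75),.197),ray(t,*T2(620,207),.202)]),("s",[ray(s,*S2(643,333),.197),ray(s,*S2(503,415),.202)])):
    d=a[1]-a[0];print("hook",n,np.round(a,4),np.degrees(np.arctan2(d[1],d[0])),np.linalg.norm(d))
E
```

```text
[[0.65  0.182 0.05 ]
 [0.62  0.095 0.05 ]
 [0.517 0.228 0.05 ]
 [0.488 0.139 0.05 ]] [[0.654 0.182 0.05 ]
 [0.625 0.095 0.05 ]
 [0.521 0.227 0.05 ]
 [0.49  0.135 0.05 ]]
unit [0.5686584  0.16092027 0.05      ] [0.57242423 0.15975903 0.05      ]
t -18.753146860550718 0.14009970323796644 0.09160567899919735
s -17.408906281654144 0.14062466964485126 0.09219599603081353
key [0.63099761 0.13951649 0.062     ] [0.63343608 0.1359563  0.062     ]
cover tri [0.56662957 0.15395583 0.1771326 ]
hand [array([0.56784693, 0.18047948, 0.178     ]), array([0.57237828, 0.12735079, 0.178     ])] [0.57011261 0.15391513 0.178     ] 94.87495740667835 0.053321577555805195
handt [array([0.55834922, 0.18144406, 0.178     ]), array([0.56565495, 0.12835256, 0.178     ])] [0.56200208 0.15489831 0.178     ] 97.83505167897188 0.053591799920262265
hook t [[ 0.6016 -0.2047  0.197 ]
 [ 0.501  -0.2212  0.202 ]] -170.7004435465474 0.10210653064816219
hook s [[ 0.6035 -0.2068  0.197 ]
 [ 0.5025 -0.2278  0.202 ]] -168.23834697866354 0.10321820037888607
```

Unit is at about (0.570, 0.160) with x at about −18.5°. The cover handle is at (0.567, 0.154) with its normal at about 6.5°. The hook rod runs along −169.5° from the post at (0.6025, −0.206). Sizes agree with the ones given. Next: raise and twist.

Call:
{"name": "send_rows", "arguments": {"deltas": [-0.012,0,0,-0.12,-0.012,0,0,-0.12,-0.012,0,0,-0.12,-0.012,0,0,-0.12,-0.012,0,0,-0.12,-0.012,0,0,-0.12,-0.012,0,0,-0.12,-0.012,0,0,-0.12,-0.012,0,0,-0.12,-0.012,0,0,-0.12,-0.012,0,0,-0.12]}}

```text
t: 1.02
eef_pos: [0.2109, -0.5346, 0.3634]
tool_rot: [103.9, 89.9, 111.5]
ft_force: [-0.6, -1.3, 0.1]
opening: 0.0856
```

```bash
cat > d.py <<'E'
import sys
from h import *
# args: x y z [phi deg] -> total tool deltas; phi = heading of tool z
def delta(X,phi=None):
    s=telemetry.read_state(); R=Ro.from_euler("xyz",s["tool_rot"],degrees=True).as_matrix()
    p=np.degrees(np.arctan2(R[1,2],R[0,2])); tw=0
    if phi is not None: tw=-np.radians((phi-p+180)%360-180)
    print("t",round(s["t"],2),"pos",s["eef_pos"].round(4),"phi",p.round(2),"q",s["qpos"].round(1),"F",s["ft_force"].round(1),"open",round(s["opening"],4))
    d=R.T@(np.array(X)-s["eef_pos"])
    print("now-axes",d.round(4),"twist",round(tw,4))
    if tw: print("after-twist axes",(Ro.from_euler("x",-tw).as_matrix()@d).round(4))
if __name__=="__main__":
    a=list(map(float,sys.argv[1:])); delta(a[:3],a[3] if len(a)>3 else None)
E
python3 d.py .567 .154 .31 6.5
```

```text
t 1.02 pos [ 0.2109 -0.5346  0.3634] phi 7.5 q [-69.6  15.5  75.   -0.   89.6 -77.1] F [-0.6 -1.3  0.1] open 0.0856
now-axes [0.0539 0.6362 0.4429] twist 0.0175
after-twist axes [0.0539 0.6439 0.4317]
```

Call:
{"name": "send_rows", "arguments": {"deltas": [0,0.032,0.022,0,0,0.032,0.022,0,0,0.032,0.022,0,0,0.032,0.022,0,0,0.032,0.022,0,0,0.032,0.022,0,0,0.032,0.022,0,0,0.032,0.022,0,0,0.032,0.022,0,0,0.032,0.022,0,0,0.032,0.022,0,0,0.032,0.022,0]}}

```text
t: 2.02
eef_pos: [0.4253, -0.119, 0.3631]
tool_rot: [-174.2, 90.0, -167.0]
ft_force: [0.4, -1.5, -0.8]
opening: 0.0853
```

Call:
{"name": "send_rows", "arguments": {"deltas": [0,0.032,0.022,0,0,0.032,0.022,0,0,0.032,0.022,0,0,0.032,0.022,0,0,0.032,0.022,0,0,0.032,0.022,0,0,0.032,0.022,0,0,0.03,0.022,0]}}

```text
t: 2.68
eef_pos: [0.5683, 0.1552, 0.3628]
tool_rot: [-169.7, 89.9, -162.5]
ft_force: [0.9, 0.8, 0.1]
opening: 0.0854
```

```bash
python3 d.py .567 .154 .31 6.5; python3 - <<'E'
from h import *
import pickle
c=cam("wrist"); save(c,"w1.png"); pickle.dump(c,open("w1.pkl","wb"))
print((-c["R"].T@c["t"]).round(3),c["R"].round(2).tolist(),proj(c,[.567,.154,.178]),proj(c,[.57,.16,.125]))
E
```

```text
t 2.68 pos [0.5683 0.1552 0.3628] phi 7.2 q [14.2 16.9 73.1 -0.  90.   6.9] F [0.9 0.8 0.1] open 0.0854
now-axes [ 0.0528 -0.001  -0.0014] twist 0.0123
after-twist axes [ 0.0528 -0.001  -0.0014]
[0.559 0.238 0.505] [[0.99, 0.13, -0.0], [0.12, -0.94, 0.32], [0.04, -0.32, -0.95]] [317.85266535 179.06645254] [321.07550792 164.14758084]
```

View pics/w1.png

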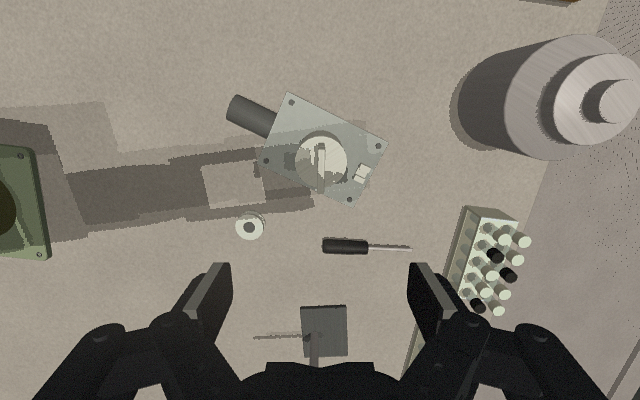

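Wrist view: cover at (322,160), handle band a near-vertical bar at (319,145–188), key rest (363,174), plate holes (292,102), (378,146), (350,200), (266,162).

```bash
python3 - <<'E'
from h import *
import pickle
c=pickle.load(open("w1.pkl","rb")); print(c["K"].round(1).tolist())
h=[ray(c,*p,.05) for p in((378,146),(350,200),(292,102),(266,162))]
print(np.round(h,3),np.mean(h,0)); d=h[0]+h[1]-h[2]-h[3];print(np.degrees(np.arctan2(d[1],d[0])))
print(ray(c,363,174,.062),ray(c,319,145,.178),ray(c,320,188,.178))
cv2.imwrite("pics/w1z.png",cv2.resize(c["img"][90:210,240:400],(800,600),interpolation=cv2.INTER_CUBIC))
E
```

```text
[[307.4, 0.0, 319.5], [0.0, 307.4, 202.4], [0.0, 0.0, 1.0]]
[[0.652 0.182 0.05 ]
 [0.624 0.094 0.05 ]
 [0.52  0.227 0.05 ]
 [0.49  0.138 0.05 ]] [0.57165367 0.16026178 0.05      ]
-18.496799415691996
[0.63507441 0.14026526 0.062     ] [0.56362987 0.19087003 0.178     ] [0.57060722 0.14421804 0.178     ]
```

View pics/w1z.png

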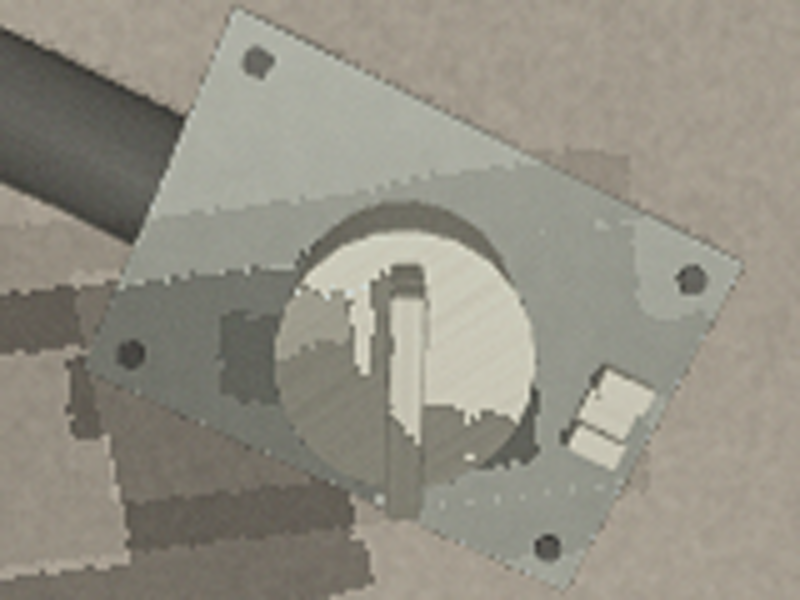

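```bash
python3 - <<'E'
from h import *
import pickle
c=pickle.load(open("w1.pkl","rb"))
f=lambda u,v,z:ray(c,240+u/5,90+v/5,z)
a,b=f(408,297,.178),f(404,518,.178);d=a-b;print(a,b,(a+b)/2,np.degrees(np.arctan2(d[1],d[0])),np.linalg.norm(d))
print("cup", f(405,358,.125), "w",np.linalg.norm(f(275,358,.125)-f(537,358,.125)))
E
python3 d.py .5695 .157 .157 6.5
```

```text
[0.56694106 0.18662055 0.178     ] [0.57230248 0.13791258 0.178     ] [0.56962177 0.16226657 0.178     ] 96.2814202545566 0.049002160647651
cup [0.56949787 0.16318305 0.125     ] w 0.0653763610744977
t 2.73 pos [0.5713 0.1608 0.3611] phi 7.43 q [14.5 17.3 72.8  0.3 89.8  7. ] F [3.2 4.5 0.9] open 0.0852
now-axes [ 0.2041 -0.0046 -0.0025] twist 0.0163
after-twist axes [ 0.2041 -0.0047 -0.0024]
```

Call:
{"name": "send_rows", "arguments": {"deltas": [0.02,0,0,0.018,0.02,0,0,0,0.02,0,0,0,0.02,0,0,0,0.02,0,0,0,0.02,0,0,0,0.02,0,0,0,0.02,0,0,0,0,0,0,0,0,0,0,0]}}

```text
t: 3.57
eef_pos: [0.5674, 0.1527, 0.2024]
tool_rot: [-169.8, 89.8, -163.6]
ft_force: [0.2, -0.3, 0.6]
opening: 0.0854
```

```bash
python3 d.py .5695 .160 .157 6.4
```

```text
t 3.57 pos [0.5674 0.1527 0.2024] phi 6.12 q [13.9 20.6 90.5 -0.  69.1  7.8] F [ 0.2 -0.3  0.6] open 0.0854
now-axes [0.0454 0.0071 0.003 ] twist -0.0048
after-twist axes [0.0454 0.0071 0.003 ]
```

Call:
{"name": "send_rows", "arguments": {"deltas": [0.015,0.0035,0.0015,0,0.015,0.0035,0.0015,0,0.015,0,0,0,0,0,0,0]}}

```text
t: 3.9
eef_pos: [0.5695, 0.1601, 0.1571]
tool_rot: [-169.4, 89.8, -163.3]
ft_force: [0.5, -0.1, -1.2]
opening: 0.0851
```

Call:
{"name": "send_rows", "arguments": {"deltas": [0,0,0,0,0,0,0,0,0,0,0,0,0,0,0,0,0,0,0,0,0,0,0,0,0,0,0,0,0,0,0,0], "gripper": 0, "grip_force": 60}}

```text
t: 4.57
eef_pos: [0.5699, 0.1602, 0.1586]
tool_rot: [-162.2, 90.0, -156.1]
ft_force: [-2.1, -0.8, 3.2]
opening: 0.0073
```

```bash
python3 d.py .5695 .160 .157 6.4; python3 - <<'E'
from h import *
c=cam("side"); cv2.imwrite("pics/s2.png",cv2.resize(c["img"][110:230,230:390],(800,600),interpolation=cv2.INTER_CUBIC))
E
```

```text
t 4.57 pos [0.5699 0.1602 0.1586] phi 6.13 q [14.6 22.9 93.6 -0.  63.5  8.5] F [-2.1 -0.8  3.2] open 0.0073
now-axes [ 0.0016 -0.0001 -0.0005] twist -0.0047
after-twist axes [ 0.0016 -0.0001 -0.0005]
```

View pics/s2.png

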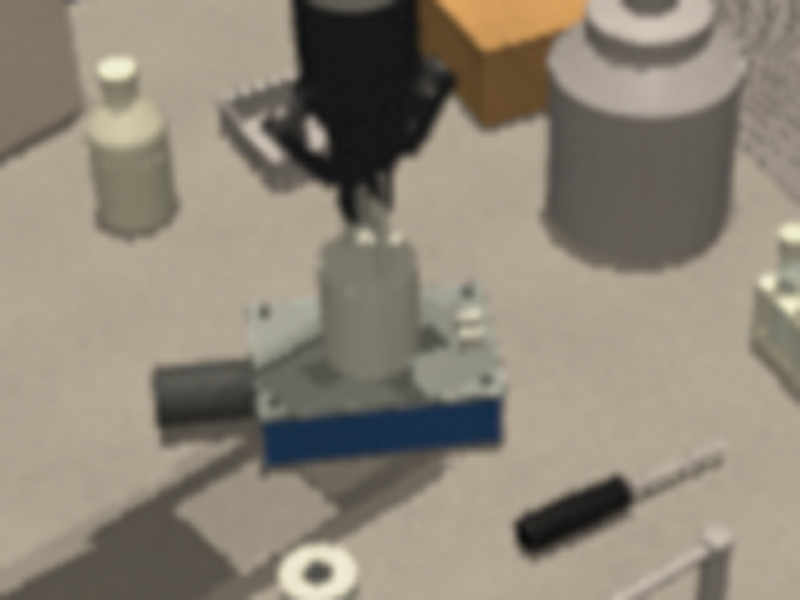

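Gripped: opening 7.3 mm, and the band is between the fingers in the picture. Now lift and carry.

Call:
{"name": "send_rows", "arguments": {"deltas": [-0.008,0,0,0,-0.012,0,0,0,-0.012,0,0,0,-0.012,0,0,0,-0.012,0,0,0,-0.012,0,0,0,-0.012,0,0,0,-0.012,0,0,0,-0.012,0,0,0,-0.012,0,0,-0.025,-0.012,0,0,-0.025,-0.012,0,0,-0.026]}}

```text
t: 5.62
eef_pos: [0.5703, 0.1603, 0.2988]
tool_rot: [-119.7, 90.0, -109.2]
ft_force: [0.3, 0.6, -2.0]
opening: 0.0065
```

```bash
python3 d.py .4305 -.238 .30 10.5
```

```text
t 5.62 pos [0.5703 0.1603 0.2988] phi 10.56 q [14.6 18.1 80.3 -0.  81.6  4. ] F [ 0.3  0.6 -2. ] open 0.0065
now-axes [-0.0011 -0.3659 -0.2104] twist 0.001
after-twist axes [-0.0011 -0.3661 -0.21  ]
```

Call:
{"name": "send_rows", "arguments": {"deltas": [0,-0.008,-0.0045,0,0,-0.016,-0.009,0,0,-0.02,-0.012,0,0,-0.02,-0.012,0,0,-0.02,-0.012,0,0,-0.02,-0.012,0,0,-0.02,-0.012,0,0,-0.02,-0.012,0,0,-0.02,-0.012,0,0,-0.02,-0.012,0,0,-0.02,-0.012,0,0,-0.02,-0.012,0]}}

```text
t: 6.62
eef_pos: [0.4785, -0.0857, 0.2976]
tool_rot: [-177.2, 89.9, -166.7]
ft_force: [0.5, -1.0, -2.2]
opening: 0.0068
```

Call:
{"name": "send_rows", "arguments": {"deltas": [0,-0.02,-0.012,0,0,-0.02,-0.012,0,0,-0.02,-0.012,0,0,-0.02,-0.012,0,0,-0.02,-0.01,0,0,-0.016,-0.008,0,0,-0.014,-0.006,0,0.01,-0.008,-0.004,0,0.018,-0.004,0,0,0.018,0,0,0,0.018,0,0,0,0,0,0,0]}}

```text
t: 7.62
eef_pos: [0.4281, -0.2363, 0.2297]
tool_rot: [139.1, 89.5, 149.5]
ft_force: [-1.0, 0.5, -2.9]
opening: 0.0062
```

```bash
python3 d.py .4305 -.238 .212 10.5; python3 - <<'E'
from h import *
import pickle
c=cam("side"); pickle.dump(c,open("s3.pkl","wb"))
cv2.imwrite("pics/s3.png",cv2.resize(c["img"][180:330,250:450],(800,600),interpolation=cv2.INTER_CUBIC))
print(proj(c,[.4305,-.238,.21]),proj(c,[.5,-.225,.202]))
w=cam("wrist"); save(w,"w3.png"); pickle.dump(w,open("w3.pkl","wb"))
E
```

```text
t 7.62 pos [ 0.4281 -0.2363  0.2297] phi 10.45 q [-30.2  10.9 100.2   0.   69.5 -40.7] F [-1.   0.5 -2.9] open 0.0062
now-axes [ 0.0177 -0.0022  0.0022] twist -0.0009
after-twist axes [ 0.0177 -0.0022  0.0022]
[317.8841389  246.64445631] [341.19671693 234.87756039]
```

View pics/s3.png

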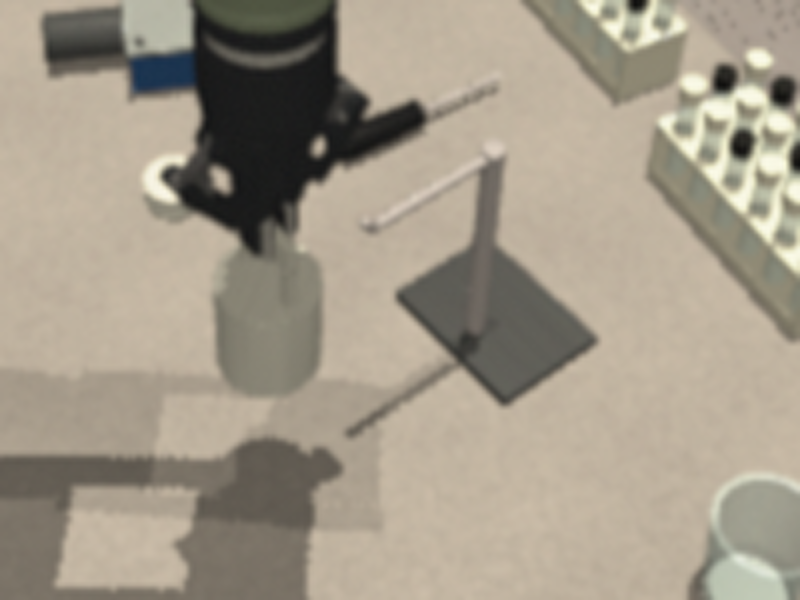

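View pics/w3.png

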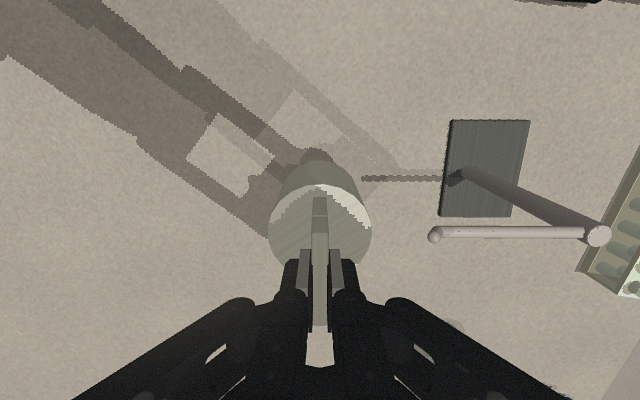

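Side view: the cover hangs from the gripper, with the rod tip about 70 mm to the right. Wrist view: rod tip at (435,234), post top at (598,236).

```bash
python3 - <<'E'
from h import *
import pickle
c=pickle.load(open("w3.pkl","rb"))
a=ray(c,598,236,.197);b=ray(c,435,234,.202);d=b-a
print(a,b,np.degrees(np.arctan2(d[1],d[0])),np.linalg.norm(d))
u=d/np.linalg.norm(d); u[2]=0
print("seat",a+u*.058,"pre150",a+u*.165)
print("tool proj",proj(c,telemetry.read_state()["eef_pos"]))
E
```

```text
[ 0.60108763 -0.20391831  0.197     ] [ 0.49795912 -0.21946491  0.202     ] -171.42722712670368 0.10441353051376882
seat [ 0.54380144 -0.21255419  0.197     ] pre150 [ 0.4381183  -0.22848589  0.197     ]
tool proj [320.43181315 268.32063937]
```

```bash
python3 d.py .4305 -.235 .212 9.5; python3 d.py .5445 -.2155 .212 9.5
```

```text
t 7.72 pos [ 0.4303 -0.2374  0.2335] phi 10.48 q [-30.2  10.7  99.8  -0.   69.6 -40.7] F [ 0.5 -0.5 -1.4] open 0.0066
now-axes [0.0215 0.0023 0.0007] twist 0.017
after-twist axes [0.0215 0.0023 0.0006]
t 7.72 pos [ 0.4303 -0.2374  0.2335] phi 10.48 q [-30.2  10.7  99.8  -0.   69.6 -40.7] F [ 0.5 -0.5 -1.4] open 0.0066
now-axes [0.0213 0.0007 0.1163] twist 0.017
after-twist axes [0.0213 0.0027 0.1163]
```

Call:
{"name": "send_rows", "arguments": {"deltas": [0.011,0.0023,0,0.017,0.0105,0,0,0,0,0,0,0,0,0,0,0]}}

```text
t: 8.05
eef_pos: [0.4308, -0.2355, 0.2135]
tool_rot: [-44.0, 89.9, -34.5]
ft_force: [-0.3, 0.0, -2.0]
opening: 0.0064
```

```bash
python3 d.py .5445 -.2155 .212 9.5
```

```text
t 8.05 pos [ 0.4308 -0.2355  0.2135] phi 9.53 q [-30.   11.5 101.9  -0.   66.6 -39.5] F [-0.3  0.  -2. ] open 0.0064
now-axes [0.0016 0.0009 0.1155] twist 0.0005
after-twist axes [0.0016 0.001  0.1155]
```

Slide in, checking the force halfway.

Call:
{"name": "send_rows", "arguments": {"deltas": [0.001,0.0005,0.008,0,0,0.0005,0.01,0,0,0,0.01,0,0,0,0.01,0,0,0,0.01,0,0,0,0.01,0,0,0,0.01,0]}}

```text
t: 8.63
eef_pos: [0.4987, -0.223, 0.2117]
tool_rot: [-143.6, 90.0, -134.1]
ft_force: [-0.7, -0.0, -2.1]
opening: 0.0067
```

```bash
python3 d.py .5445 -.2155 .212 9.5
```

```text
t 8.63 pos [ 0.4987 -0.223   0.2117] phi 9.53 q [-25.3  16.5  95.2  -0.   68.3 -34.8] F [-0.7 -0.  -2.1] open 0.0067
now-axes [-0.0003 -0.0002  0.0465] twist 0.0005
after-twist axes [-0.0003 -0.0002  0.0465]
```

Call:
{"name": "send_rows", "arguments": {"deltas": [0,0,0.01,0,0,0,0.01,0,0,0,0.01,0,0,0,0.01,0,0,0,0.006,0,0,0,0,0,0.004,0,0,0,0.004,0,0,0,0.004,0,0,0,0,0,0,0]}}

```text
t: 9.47
eef_pos: [0.5416, -0.2155, 0.1986]
tool_rot: [151.0, 89.9, 160.5]
ft_force: [-0.3, -0.1, -2.0]
opening: 0.0065
```

```bash
python3 d.py .5445 -.2155 .197 9.5;python3 - <<'E'
from h import *
c=cam("side"); d=cam("wrist"); f=lambda i,y,x:cv2.resize(i[y:y+150,x:x+100],(400,600),interpolation=cv2.INTER_CUBIC)
cv2.imwrite("pics/s4.png",np.hstack([f(c["img"],190,310),cv2.resize(d["img"][100:400,220:420],(400,600))]))
E
```

```text
t 9.47 pos [ 0.5416 -0.2155  0.1986] phi 9.49 q [-22.8  20.3  91.5  -0.   68.3 -32.3] F [-0.3 -0.1 -2. ] open 0.0065
now-axes [ 0.0016 -0.0005  0.0028] twist -0.0002
after-twist axes [ 0.0016 -0.0005  0.0028]
```

View pics/s4.png

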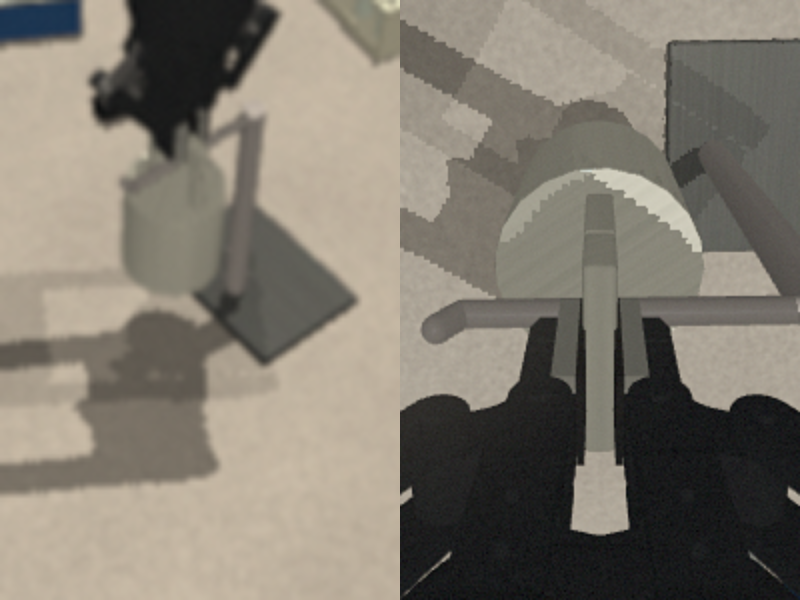

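The rod runs through the eye (wrist crop: rod level at row 310, passing behind the band). Lower until it bears.

Call:
{"name": "send_rows", "arguments": {"deltas": [0.0015,0,0,0,0.0015,0,0,0,0.0015,0,0,0,0,0,0,0]}}

```text
t: 9.9
eef_pos: [0.5429, -0.2158, 0.1963]
tool_rot: [-39.7, 89.9, -30.2]
ft_force: [-1.5, 0.6, 2.1]
opening: 0.0064
```

Call:
{"name": "send_rows", "arguments": {"deltas": [0,0,0,0,0,0,0,0,0,0,0,0,0,0,0,0,0,0,0,0], "gripper": 30}}

```text
t: 10.32
eef_pos: [0.5428, -0.2157, 0.1952]
tool_rot: [-76.1, 90.0, -66.6]
ft_force: [-0.3, -0.5, 1.2]
opening: 0.0257
```

Call:
{"name": "send_rows", "arguments": {"deltas": [-0.005,0,0,0,-0.01,0,0,0,-0.012,0,0,0,-0.015,0,0,0,-0.015,0,0,0,-0.02,0,0,0,-0.02,0,0,0,-0.02,0,0,0]}}

```text
t: 10.98
eef_pos: [0.5427, -0.2156, 0.3144]
tool_rot: [-34.7, 89.9, -25.2]
ft_force: [0.8, 0.4, -0.3]
opening: 0.0259
```

```bash
python3 d.py .571 .1603 .30 0;python3 - <<'E'
from h import *
import pickle
c=cam("side"); cv2.imwrite("pics/s5.png",cv2.resize(c["img"][140:290,260:440],(720,600),interpolation=cv2.INTER_CUBIC)); pickle.dump(c,open("s5.pkl","wb"))
E
```

```text
t 10.98 pos [ 0.5427 -0.2156  0.3144] phi 9.51 q [-22.8  16.9  79.8  -0.   83.2 -32.3] F [ 0.8  0.4 -0.3] open 0.0259
now-axes [0.0142 0.3661 0.09  ] twist 0.166
after-twist axes [0.0142 0.3759 0.0282]
```

View pics/s5.png

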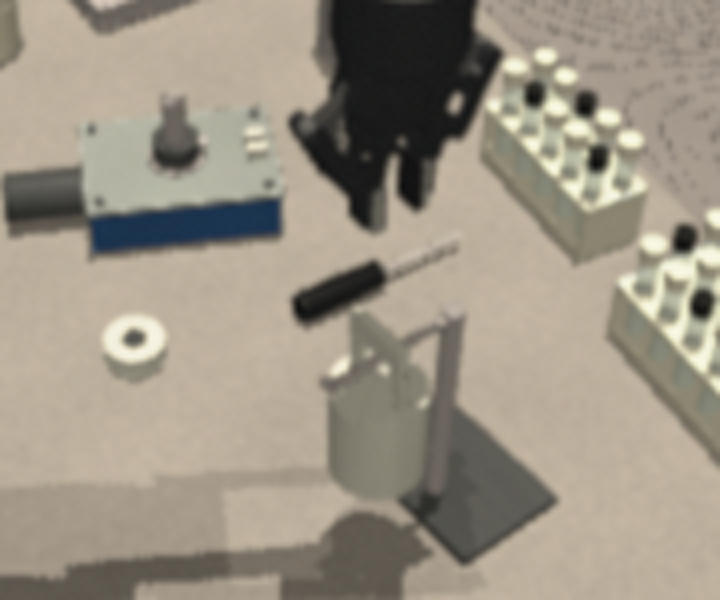

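The cover hangs on the rod, let go. Now move so the wrist camera sits straight over the shaft.

Call:
{"name": "send_rows", "arguments": {"deltas": [0,0.02,0.007,0,0,0.026,0.009,0,0,0.026,0.009,0,0,0.026,0.009,0,0,0.026,0.009,0,0,0.026,0.008,0,0,0.026,0.008,0,0,0.026,0.008,0,0,0.026,0.008,0,0,0.026,0.008,0,0,0.02,0.007,0,0.02,0.01,0,0], "gripper": 100}}

```text
t: 12.03
eef_pos: [0.5872, 0.0823, 0.2965]
tool_rot: [2.8, 89.4, 12.4]
ft_force: [0.3, 0.7, -0.3]
opening: 0.0855
```

Call:
{"name": "send_rows", "arguments": {"deltas": [0.018,0,0,0,0.018,0,0,0,0.018,0,0,0,0.018,0,0,0,0.018,0,0,0,0.018,0,0,0,0,0,0,0,0,0,0,0]}}

```text
t: 12.7
eef_pos: [0.5845, 0.0793, 0.1843]
tool_rot: [-179.2, 89.9, -169.7]
ft_force: [-0.2, 0.6, 0.8]
opening: 0.0854
```

```bash
python3 d.py .571 .160 .18;python3 - <<'E'
from h import *
import pickle
c=cam("wrist"); pickle.dump(c,open("w6.pkl","wb"))
u,v=proj(c,[.571,.160,.09]); print(u,v,(-c["R"].T@c["t"]).round(3)); x,y=int(u)-60,max(0,int(v)-45); print(x,y)
cv2.imwrite("pics/w6.png",cv2.resize(c["img"][y:y+90,x:x+120],(800,600),interpolation=cv2.INTER_CUBIC))
E
```

```text
t 12.7 pos [0.5845 0.0793 0.1843] phi 9.51 q [ 6.6 21.5 91.8 -0.  66.7 -2.9] F [-0.2  0.6  0.8] open 0.0854
now-axes [0.0043 0.0818 0.0001] twist 0
319.0109601818161 99.6836108858005 [0.571 0.161 0.326]
259 54
```

View pics/w6.png

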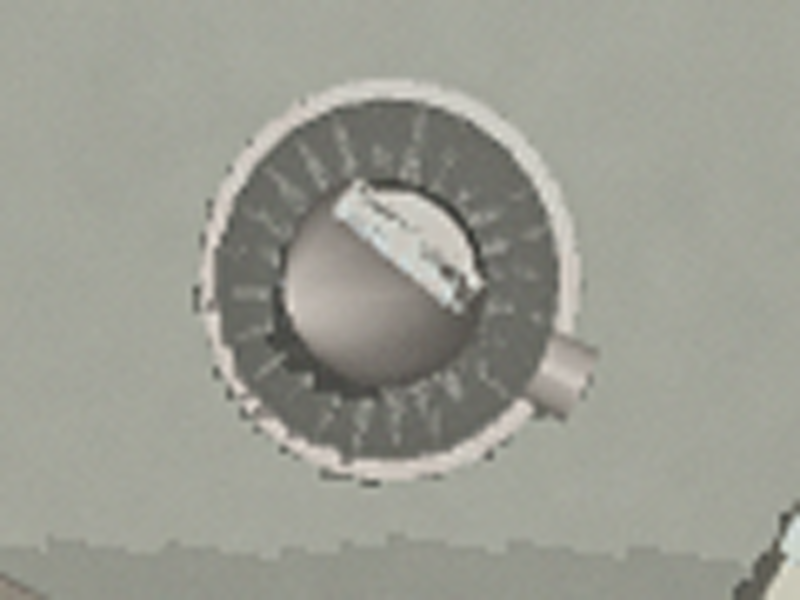

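Close-up: collar centre (390,280), screw head end (570,376), shaft centre (384,285), flat's chord from (352,184) to (483,286), facing up-right (away from the key rest).

```bash
python3 - <<'E'
from h import *
import pickle
c=pickle.load(open("w6.pkl","rb")); k=600/90
f=lambda u,v,z:ray(c,259+u/k,54+v/k,z)
print("collar c",f(390,280,.063),f(388,280,.073),"shaft c",f(384,285,.115))
an=lambda d:np.degrees(np.arctan2(d[1],d[0]))
for z,a,b in((.115,(345,212),(460,312)),(.115,(352,184),(483,286))):
    d=f(*b,z)-f(*a,z); print("flat heading",an(d)+90, np.linalg.norm(d))
d=f(570,376,.063)-f(390,280,.063); print("screw",an(d),np.linalg.norm(d))
E
```

```text
collar c [0.56928758 0.1624408  0.063     ] [0.5691365  0.16235759 0.073     ] shaft c [0.56919765 0.16165785 0.115     ]
flat heading 60.15820867968662 0.014433943539751548
flat heading 63.37720721216626 0.01570672705192399
screw -17.274626441849804 0.024783562132454875
```

Call:
{"name": "send_rows", "arguments": {"deltas": [0,0,0,-0.1145,0,0,0,-0.1145,0,0,0,-0.1145,0,0,0,-0.1145,0,0,0,-0.1145,0,0,0,-0.1145,0,0,0,-0.1145,0,0,0,-0.1145,0,0,0,0]}}

```text
t: 13.5
eef_pos: [0.5856, 0.0794, 0.1864]
tool_rot: [-56.9, 89.8, 5.2]
ft_force: [-0.5, -0.4, -0.1]
opening: 0.0855
```

```bash
python3 d.py .5695 .1615 .15 62
```

```text
t 13.5 pos [0.5856 0.0794 0.1864] phi 62.1 q [  6.6  21.4  91.7  -0.   66.7 -55.5] F [-0.5 -0.4 -0.1] open 0.0855
now-axes [0.0363 0.0528 0.0649] twist 0.0017
after-twist axes [0.0363 0.0529 0.0648]
```

Call:
{"name": "send_rows", "arguments": {"deltas": [0,0.013,0.016,0,0,0.013,0.016,0,0,0.013,0.016,0,0.01,0.0138,0.017,0,0.013,0,0,0,0.013,0,0,0,0,0,0,0,0,0,0,0]}}

```text
t: 14.17
eef_pos: [0.5687, 0.1616, 0.1489]
tool_rot: [-62.3, 90.0, -0.4]
ft_force: [-0.3, -0.4, 0.3]
opening: 0.0854
```

```bash
python3 d.py .5695 .1615 .084 62
```

```text
t 14.17 pos [0.5687 0.1616 0.1489] phi 61.89 q [ 14.8  23.3  94.5  -0.   62.2 -47.1] F [-0.3 -0.4  0.3] open 0.0854
now-axes [ 0.0649 -0.0007  0.0003] twist -0.0019
after-twist axes [ 0.0649 -0.0007  0.0003]
```

Call:
{"name": "send_rows", "arguments": {"deltas": [0.013,0,0,0,0.013,0,0,0,0.013,0,0,0,0.013,0,0,0,0.011,0,0,0,0,0,0,0]}}

```text
t: 14.67
eef_pos: [0.5679, 0.161, 0.0843]
tool_rot: [134.4, 89.9, -163.7]
ft_force: [0.8, 0.3, -0.0]
opening: 0.0855
```

Call:
{"name": "send_rows", "arguments": {"deltas": [0,0,0,0,0,0,0,0,0,0,0,0,0,0,0,0,0,0,0,0,0,0,0,0,0,0,0,0,0,0,0,0], "gripper": 0, "grip_force": 40}}

```text
t: 15.33
eef_pos: [0.5679, 0.16, 0.0859]
tool_rot: [-174.5, 89.8, -112.5]
ft_force: [-2.2, -5.1, 5.4]
opening: 0.0149
```

```bash
python3 d.py .5695 .1615 .084 -18.5
```

```text
t 15.33 pos [0.5679 0.16   0.0859] phi 62.05 q [ 14.7  26.8  99.   -0.2  54.3 -47.3] F [-2.2 -5.1  5.4] open 0.0149
now-axes [ 0.0019 -0.0007  0.0021] twist 1.4058
after-twist axes [0.0019 0.0019 0.0011]
```

Gripped across the flat (reads 14.9 mm, and the reading runs about 1 mm low). Turning about the shaft axis, which lies 2 mm off the grip centre.

Call:
{"name": "send_rows", "arguments": {"deltas": [0,0,-0.0015,0.05,0,0.0002,0,0.1,0,0.0002,0,0.1,0,0.0002,0,0.1,0,0.0002,0,0.1,0,0.0002,0,0.1,0,0.0002,0,0.1,0,0.0002,0,0.1,0,0.0002,0,0.1,0,0.0002,0,0.1,0,0.0002,0,0.1,0,0.0002,0,0.1]}}

```text
t: 16.33
eef_pos: [0.5664, 0.1616, 0.086]
tool_rot: [-119.4, 89.9, -123.6]
ft_force: [-1.8, -1.2, 3.9]
opening: 0.0148
```

```bash
python3 d.py .5695 .1615 .084 -18.5
```

```text
t 16.33 pos [0.5664 0.1616 0.086 ] phi -4.16 q [14.8 26.7 99.2 -0.  54.2 19. ] F [-1.8 -1.2  3.9] open 0.0148
now-axes [0.002  0.0001 0.0031] twist 0.2503
after-twist axes [0.002  0.0009 0.003 ]
```

Call:
{"name": "send_rows", "arguments": {"deltas": [0,0.0002,0,0.085,0,0.0002,0,0.085,0,0.0002,0,0.08,0,0,0,0,0,0,0,0,0,0,0,0,0,0,0,0,0,0,0,0,0,0,0,0]}}

```text
t: 17.08
eef_pos: [0.5664, 0.1621, 0.0859]
tool_rot: [-117.6, 89.9, -135.7]
ft_force: [-2.2, -2.1, 5.6]
opening: 0.0154
```

```bash
python3 d.py .5695 .1615 .084 -18.5
```

```text
t 17.08 pos [0.5664 0.1621 0.0859] phi -18.1 q [14.9 26.7 99.1 -0.  54.2 33. ] F [-2.2 -2.1  5.6] open 0.0154
now-axes [0.0019 0.0004 0.0032] twist 0.007
after-twist axes [0.0019 0.0004 0.0032]
```

Call:
{"name": "send_rows", "arguments": {"deltas": [0,0,0,0,0,0,0,0,0,0,0,0,0,0,0,0,0,0,0,0,0,0,0,0], "gripper": 100}}

```text
t: 17.58
eef_pos: [0.5669, 0.1626, 0.0851]
tool_rot: [-92.7, 90.0, -110.9]
ft_force: [0.2, 0.1, 0.8]
opening: 0.0844
```

Call:
{"name": "send_rows", "arguments": {"deltas": [-0.016,0,0,0,-0.02,0,0,0,-0.02,0,0,0,-0.02,0,0,0,-0.02,-0.01,0.001,0,0,-0.025,0.001,0,0,-0.025,0.001,0,0,-0.023,0,0,0,0,0,0,0,0,0,0,0,0,0,0]}}

```text
t: 18.5
eef_pos: [0.5441, 0.0831, 0.1814]
tool_rot: [51.7, 90.0, 33.4]
ft_force: [1.0, -0.2, -0.4]
opening: 0.0858
```

```bash
python3 d.py .569 .1618 .18 -18.5;python3 - <<'E'
from h import *
import pickle
c=cam("wrist"); pickle.dump(c,open("w7.pkl","wb")); s=cam("side")
u,v=proj(c,[.569,.1618,.09]); print(u,v,(-c["R"].T@c["t"]).round(3)); x,y=int(u)-50,max(0,int(v)-60); print(x,y)
cv2.imwrite("pics/w7.png",np.hstack([cv2.resize(c["img"][y:y+120,x:x+100],(500,600),interpolation=cv2.INTER_CUBIC),cv2.resize(s["img"][190:290,330:380],(300,600))]))
E
```

```text
t 18.5 pos [0.5441 0.0831 0.1814] phi -18.23 q [ 7.5 18.2 97.4  0.  64.4 25.7] F [ 1.  -0.2 -0.4] open 0.0858
now-axes [ 0.0014  0.0825 -0.0009] twist 0.0047
after-twist axes [ 0.0014  0.0825 -0.0013]
317.64497339627263 99.04390235542418 [0.57  0.162 0.323]
267 39
```

View pics/w7.png

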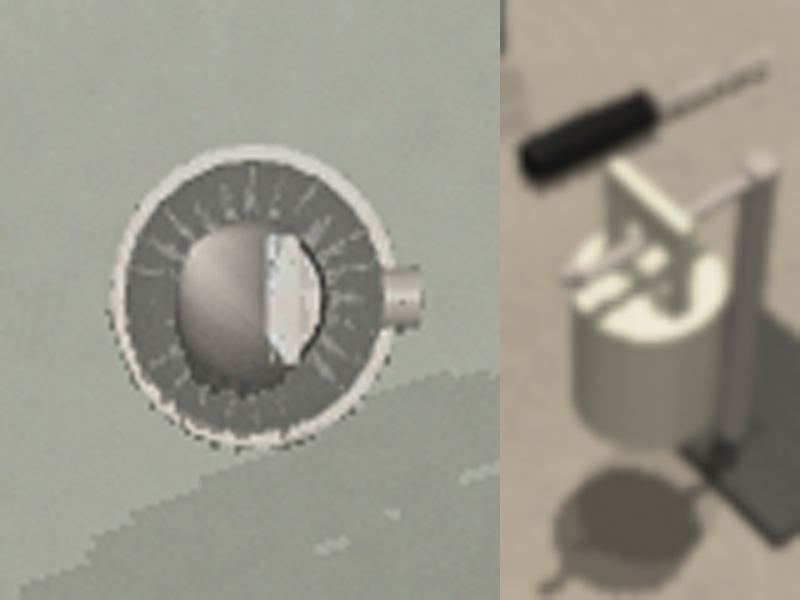

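Flat and screw both point along the tool's z (image right): centre (254,297), screw end (424,298), chord at column 267. The cover still hangs. Next: twist 90° to grip the collar across its screw line.

Call:
{"name": "send_rows", "arguments": {"deltas": [0,0,0,-0.12,0,0,0,-0.12,0,0,0,-0.12,0,0,0,-0.12,0,0,0,-0.12,0,0,0,-0.12,0,0,0,-0.12,0,0,0,-0.12,0,0,0,-0.12,0,0,0,-0.12,0,0,0,-0.12,0,0,0,-0.12]}}

```text
t: 19.6
eef_pos: [0.544, 0.0837, 0.1811]
tool_rot: [67.1, 90.0, 131.8]
ft_force: [-0.4, 0.3, -0.1]
opening: 0.0856
```

Call:
{"name": "send_rows", "arguments": {"deltas": [0,0,0,-0.12,0,0,0,0,0,0,0,0]}}

```text
t: 19.85
eef_pos: [0.5439, 0.0835, 0.1812]
tool_rot: [138.0, 90.0, -151.0]
ft_force: [-0.5, 0.1, -0.9]
opening: 0.0857
```

```bash
python3 d.py .569 .162 .14 71.7
```

```text
t 19.85 pos [0.5439 0.0835 0.1812] phi 71.05 q [  7.5  18.2  97.4  -0.   64.4 -63.5] F [-0.5  0.1 -0.9] open 0.0857
now-axes [0.0411 0.0018 0.0824] twist -0.0114
after-twist axes [0.0411 0.0008 0.0824]
```

Call:
{"name": "send_rows", "arguments": {"deltas": [0,0.0008,0.016,-0.011,0,0,0.022,0,0,0,0.022,0,0.013,0,0.022,0,0.014,0,0,0,0.014,0,0,0,0,0,0,0,0,0,0,0]}}

```text
t: 20.52
eef_pos: [0.5684, 0.1611, 0.1396]
tool_rot: [125.4, 89.9, -162.9]
ft_force: [0.9, 0.3, -0.2]
opening: 0.0851
```

```bash
python3 d.py .569 .162 .055 71.7
```

```text
t 20.52 pos [0.5684 0.1611 0.1396] phi 71.73 q [ 14.7  23.8  95.2  -0.   61.1 -57. ] F [ 0.9  0.3 -0.2] open 0.0851
now-axes [ 0.0846 -0.0004  0.0011] twist 0.0004
after-twist axes [ 0.0846 -0.0004  0.0011]
```

Call:
{"name": "send_rows", "arguments": {"deltas": [0.014,0,0.001,0,0.014,0,0,0,0.014,0,0,0,0.014,0,0,0,0.014,0,0,0,0.01,0,0,0,0.004,0,0,0,0,0,0,0,0,0,0,0]}}

```text
t: 21.27
eef_pos: [0.5697, 0.1619, 0.057]
tool_rot: [-60.7, 89.9, 11.1]
ft_force: [-0.3, -0.2, -0.1]
opening: 0.086
```

Call:
{"name": "send_rows", "arguments": {"deltas": [0,0,0,0,0,0,0,0,0,0,0,0,0,0,0,0,0,0,0,0,0,0,0,0,0,0,0,0], "gripper": 0, "grip_force": 50}}

```text
t: 21.85
eef_pos: [0.5693, 0.1617, 0.0571]
tool_rot: [-85.8, 90.0, -14.0]
ft_force: [-2.3, -0.9, 5.8]
opening: 0.038
```

```bash
python3 d.py .569 .162 .055 71.7
```

```text
t 21.85 pos [0.5693 0.1617 0.0571] phi 71.8 q [ 14.8  28.8 100.5  -0.   50.6 -57. ] F [-2.3 -0.9  5.8] open 0.038
now-axes [0.0021 0.0004 0.0002] twist 0.0017
after-twist axes [0.0021 0.0004 0.0002]
```

Call:
{"name": "send_rows", "arguments": {"deltas": [-0.003,0,0,0,-0.004,0,0,0,-0.004,0,0,0,-0.004,0,0,0,-0.004,0,0,0,-0.004,0,0,0,-0.004,0,0,0,-0.004,0,0,0,-0.003,0,0,0,0,0,0,0,0,0,0,0,0,0,0,0]}}

```text
t: 22.85
eef_pos: [0.5692, 0.1617, 0.0902]
tool_rot: [-100.9, 90.0, -29.1]
ft_force: [2.7, -2.4, -1.0]
opening: 0.038
```

```bash
python3 d.py .569 .162 .0911 71.7; python3 - <<'E'
from h import *
import pickle
c=cam("wrist"); save(c,"w8.png"); pickle.dump(c,open("w8.pkl","wb")); s=cam("side"); save(s,"s8.png"); pickle.dump(s,open("s8.pkl","wb"))
n=np.radians(-18.5); d=np.array([np.cos(n),np.sin(n),0]); A=np.array([.569,.162,0])
for r,z in((0,.107),(0,.115),(.0265,.097),(.0265,.063)): print(r,z,proj(c,A+d*r+[0,0,z]).round(1),proj(s,A+d*r+[0,0,z]).round(1))
E
```

```text
t 22.85 pos [0.5692 0.1617 0.0902] phi 71.8 q [ 14.8  26.6  98.6  -0.   54.8 -57. ] F [ 2.7 -2.4 -1. ] open 0.038
now-axes [-0.0009  0.0003  0.0002] twist 0.0017
after-twist axes [-0.0009  0.0003  0.0002]
0 0.107 [318.9 282.2] [302.8 166.1]
0 0.115 [318.8 292.4] [302.6 164.2]
0.0265 0.097 [318.7 314.7] [310.9 167.7]
0.0265 0.063 [318.9 278.9] [311.2 175.5]
```

```bash
python3 - <<'E'
from h import *
import pickle
np.set_printoptions(linewidth=250)
a=pickle.load(open("s5.pkl","rb"))["img"];b=pickle.load(open("s8.pkl","rb"))["img"]
for i in(a,b): print(cv2.cvtColor(i,6)[156:186,288:322:1])
w=cv2.cvtColor(pickle.load(open("w8.pkl","rb"))["img"],6); print(w[236:346:4,270:370:4])
E
```

```text
[[179 179 179 ... 176 177 178]
 [179 179 179 ... 176 177 176]
 [178 179 180 ... 179 178 176]
 ...
 [176 176 176 ... 178 177 177]
 [177 176 177 ... 177 176 176]
 [176 177 178 ... 177 176 176]]
[[168 167 168 ... 166 166 165]
 [167 167 167 ... 166 166 165]
 [167 168 168 ... 166 167 165]
 ...
 [104 103 104 ... 146 146 145]
 [103 103 103 ... 145 145 145]
 [103 104 104 ... 145 145 146]]
[[104 104 104 104 115 113  48  46  52  50  52  55  50  49  50  51  48  48  48  48 116 116 104  97 107]
 [103 106 105 103 117  52  51  47  54  53  47  48  51  49  50  48  49  44  51  46  44 115 165 160 101]
 [106 100 104 104  42  51  44  50  52  64  57  58  60  60  61  54  55  50  49  48  46 118 162 162 162]
 [102  99 102 104  44  52  50  62  56  57  56  57  58  55  60  55  57  53  56  48  48  44 164 162 160]
 [ 99  95  45  37  52  59  59  59  58  58  60  58  59  58  58  58  56  55  59  56  50  39  27  99  92]
 [ 92  95  35  45  60  56  59  56  61  59  57  57  55  58  57  54  56  58  61  57  53  42  28  22  95]
 [ 94  97  34  51  58  56  59  58  56  59  72  95  88  91  94  60  55  57  58  60  51  56  28  24 
[... 1468 characters left out ...]
 154 154 158 153 150 152 202 201 201 118 153 149 163 166 167 165 168 171 108  18]
 [ 39  29 156 156 156 154 155 153 204 203 205 203 218 219 159 202 219 209 169 168 167 169 171 179  32]
 [ 54  20 154 152 152 154 152 154 202 203 204 218 217 219 150 219 220 189 167 166 166 171 167 170  22]
 [ 75  41 166 171 154 154 154 154 218 203 205 164 166 167 165 219 219 193 166 168 165 167 166 166  21]
 [182 178 176 180 171 176 177 172 203 221 221 167 174 166 167 219 220 182 174 174 171 180 173 167 176]
 [181 178 174 173 171 171 166 166 168 166 167 172 172 176 172 166 166 169 176 171 168 171 171 173 168]
 [146 172 169 174 176 172 172 172 171 176 171 175 177 169 172 172 174 172 171 174 172 169 165 172 165]]
```

```bash
python3 - <<'E'
from h import *
import pickle,sys
np.set_printoptions(linewidth=250,threshold=sys.maxsize)
b=pickle.load(open("s8.pkl","rb"))["img"];c=pickle.load(open("w8.pkl","rb"))
print(cv2.cvtColor(b,6)[160:182,290:320])
w=cv2.cvtColor(c["img"],6); print(w[308:338:2,298:342:2])
n=np.radians(-18.5); d=np.array([np.cos(n),np.sin(n),0]); e=np.array([-d[1],d[0],0]); A=np.array([.569,.162,0])
P=lambda r,q,z:proj(c,A+d*r+e*q+[0,0,z]).round(1)
for z in(.107,.073): print(z,"width",P(0,.02,z),P(0,-.02,z),"near/far",P(-.02,0,z),P(.02,0,z))
print("screw tip",P(.0265,.0045,.097),P(.0265,-.0045,.097),P(.0265,0,.1015),"key",P(.068,.013,.062),P(.068,-.013,.062),P(.06,0,.062))
E
```

```text
[[170 171 169 168 168 168 168 164 144  97  44  22  27  38  44  44  34  42 100 153 165 164 163 163 162 162 161 163 165 166]
 [169 170 169 168 167 168 167 166 153 115  56  21  27  35  42  39  31  43 101 155 167 165 164 164 164 163 162 163 164 166]
 [168 169 169 168 168 168 167 166 155 120  59  21  24  29  32  31  25  42 102 155 166 165 166 166 165 164 164 165 165 166]
 [168 168 168 168 170 169 169 164 147 111  55  22  21  24  25  24  21  42 101 154 165 164 165 164 165 165 165 165 165 165]
 [169 168 168 169 170 169 168 154 119  78  39  22  22  24  25  23  22  39  91 144 161 163 163 164 165 166 165 166 165 165]
 [171 169 169 169 169 169 164 137  85  47  32  23  23  26  26  26  26  32  69 122 155 163 165 166 165 164 164 164 165 166]
 [171 170 168 168 169 169 158 121  67  40  34  28  24  27  28  29  28  28  52 100 139 154 163 162 159 160 158 162 166 168]
 [170 169 168 169 170 168 153 109  58  40  38  34  27  26  26  28  34  39  46  80 111 133 154 158 153 157 156 160 165 168]
 [170 169 168 168 168 167 151 106  57  41  47  50  42  29  23  28  47  61  53  75 104 121 145 156 159 161 160 161 16
[... 2524 characters left out ...]
98 202 203 203 203 204 166 218 220 217 215 219 220 150 219 219 218 220 220 189 168]
 [152 192 221 203 202 202 204 129 219 221 217 215 218 154 164 220 218 219 218 219 193 166]
 [154 181 218 203 203 202 205 150 164 165 166 165 167 166 165 218 219 219 219 220 193 165]
 [152 187 203 200 221 202 203 147 167 170 170 166 167 166 166 219 218 219 220 219 178 164]
 [172 187 203 202 221 219 221 148 167 174 174 172 166 165 167 218 219 219 220 219 182 174]]
0.107 width [361.3 282.4] [276.4 282. ] near/far [319.1 243.8] [318.7 317.3]
0.073 width [353.8 248.9] [284.3 248.5] near/far [319.2 216.3] [318.9 278.8]
screw tip [327.2 314.8] [310.2 314.7] [318.7 320.6] key [337.7 331.1] [299.5 330.9] [318.7 321.3]
```

The collar's far edge sits at row ~314 (317 predicted for 34 mm lift, 279 at rest), so it is lifted about 32 mm. Nudge up 1.5 mm and settle.

Call:
{"name": "send_rows", "arguments": {"deltas": [-0.0015,0,0,0,0,0,0,0,0,0,0,0,0,0,0,0,0,0,0,0,0,0,0,0]}}

```text
t: 23.45
eef_pos: [0.5692, 0.1617, 0.0918]
tool_rot: [-106.9, 90.0, -35.1]
ft_force: [2.8, -3.0, -1.7]
opening: 0.0377
```

```bash
python3 d.py .569 .162 .0911 71.7; python3 - <<'E'
from h import *
from bench import hand_in
c=cam("wrist"); w=cv2.cvtColor(c["img"],6); print("collar edge column rows",[(r,int(w[r,300:340].mean())) for r in range(308,320)])
s=cam("side"); a=cv2.imread("pics/s8.png").astype(int); print("hook-area change", np.abs(s["img"].astype(int)-a)[190:290,330:380].mean())
print(hand_in())
E
```

```text
t 23.45 pos [0.5692 0.1617 0.0918] phi 71.8 q [ 14.8  26.5  98.5  -0.   55.  -57. ] F [ 2.8 -3.  -1.7] open 0.0377
now-axes [0.0007 0.0003 0.0002] twist 0.0017
after-twist axes [0.0007 0.0003 0.0002]
collar edge column rows [(308, 56), (309, 56), (310, 59), (311, 67), (312, 74), (313, 83), (314, 99), (315, 117), (316, 119), (317, 127), (318, 153), (319, 193)]
hook-area change 0.37453333333333333
the job is handed in; nothing more can be done
None
```

I carried out all three parts and handed the job in at about 23.5 s. The hand-in gives no verdict, so the result below rests on my own checks.

- **Cover:** It hangs by its eye on the hook, let go. The side picture shows the rod through the eye, and the hook area did not change between the last two pictures.
- **Shaft:** I gripped it across the flat (opening read 15 mm), turned it from about 1.4 rad to about 0, held it 0.5 s and let go. The close-up afterwards showed flat and screw both pointing at the key rest within a few degrees.
- **Collar:** It is held in the fingers (opening read 38 mm, grip set to 50 N), raised 34.7 mm by the tool height. The wrist image suggested 2–3 mm less, which is still within the ±7 mm limit.
- **Screw direction:** I did not see the screw clearly after the lift, because the collar and fingers hide most of it. Its heading rests on the close-up before the grip and on the tool's heading having stayed the same.

Two counts went over plan: I viewed 12 pictures instead of about 8, and I measured the hook a third time, from the wrist camera. I did not measure the bystanders' positions again; no contact with them was seen.

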